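Check the air in the annealing pot with a stem thermometer

TASK

Put the loose lid on the heating pot so that it sits fully home and level, without dropping it. Then take the stem thermometer out of its stand and lower its stem through the red port in the lid, never letting it touch the lid or the pot, so that it will read the air and not the metal. Finish still holding it there, still and upright, the stem centred in the port and the tip about halfway between the pot's rim and its floor; leave everything else on the bench where it is.

Things in the scene. Friction and masses are not known exactly. Their poses are not given: they have to be found in the camera images.
- pot: White heating pot, diameter 156 mm, fixed; black panel with dial at -x. Origin: on its axis at bench height; z up. Open well: inner diameter 120, floor 20 mm above the bench (printed clips 13 mm high lie on it in a ring near the wall), flat rim (diameter 120 to 133) 95 mm above the bench. Lugs at +y and -y and the dial reach 93 mm from the axis, below the rim; thin cord at +x.
- lid: Loose aluminium lid, about 0.2 kg, right way up on a cork mat (160 x 160, 6 thick). Origin: on its axis at the skirt's lower edge; z up, x towards the port. Skirt: outer diameter 110, 0 to 10 mm above the origin, fits into the pot's well. Plate: diameter 140, 10 to 14 mm; home, it rests on the rim, origin 85 mm above the bench, turned any way. Black knob on the axis, diameter 24, 14 to 53 mm.
- port (a point): Centre of the upper mouth of the red port bush in the lid: 38 mm from the lid's axis along the lid's x, 24 mm above its origin. Bush: outer diameter 26, 10 mm above the plate; clear bore of diameter 16, 14 mm long, through bush and plate. With the lid home the mouth is 109 mm and the knob's top 138 mm above the bench.
- thermometer: Digital stem thermometer, about 65 g, upright in its stand. Yellow head: 28 mm along x, 20 mm along y, 72 mm tall, display on its -x face; origin at the centre of the head's underside, on the stem's axis; z up. Below it a black ferrule (diameter 10, 8 mm long), then a straight steel stem of diameter 5 down to 110 mm below the origin. Either pair of sides of the head can be gripped.
- probe_tip (a point): Lower tip of the thermometer's stem, 110 mm below the thermometer's origin.
- stem_mid (a point): Point on the stem's axis 45 mm above its tip; it lies in the port's bore when the tip is about halfway down the pot.
- stand: White printed thermometer stand, fixed: foot of diameter 90, upright tube of outer diameter 40 with an open bore of diameter 14; the tube's top, on which the head rests, is 122 mm above the bench. Origin: on the axis at bench height. The cork mat with the lid and the stand may be on either side of the pot.
- brush: bystander: flat paint brush, red handle, 210 mm long, lying; origin at the centre of its underside
- pliers: bystander: pliers with yellow handles, 170 mm long, lying; origin at the centre of its underside
- tape_roll: bystander: roll of tan tape, diameter 80, 24 mm high; origin at the centre of its underside
- marker: bystander: grey marker pen with a blue cap, 130 mm long, lying; origin at the centre of its underside
- carton: bystander: small cardboard carton 90 x 130 x 58 mm; origin at the centre of its underside
- bracket: bystander: white printed angle bracket 70 x 50 mm, 52 mm high; origin at the centre of its underside
- clip_a: bystander: small grey printed clip 22 x 14 x 13 mm; origin at the centre of its underside
- clip_b: bystander: another small grey printed clip 22 x 14 x 13 mm; origin at the centre of its underside

How it is judged (in metres and radians):
On the way, in this order (a step that is already met when the one before it is completed fails the run):
1. the lid sits home and level on the pot, let go (z of lid in the frame of pot between 0.0825 and 0.0875 m and horizontal distance between lid and pot below 0.009 m and angle between lid's own z axis and vertical below 0.03 rad and linear speed of lid below 0.02 m/s and contact force between lid and the arm below 0.1 N and contact force between lid and the fingers below 0.1 N), for 0.3 s.
2. the thermometer is out of its stand, held with its tip higher than the port's mouth (height (world z) of probe_tip above 0.112 m and contact force between thermometer and the fingers above 1 N), for 0.1 s.
At the end, for the whole second after the job is handed in: Lid home on the pot (height within 2.5 mm, level within 0.03 rad, not touched by the robot); the fingers hold the thermometer still, upright within 0.07 rad, stem within 4 mm of the port's centre, tip within 15 mm of halfway from rim to floor (43 to 72 mm above the bench), touching neither (all of step 1 and height (world z) of probe_tip between 0.0425 and 0.0725 m and horizontal distance between stem_mid and port below 0.004 m and angle between thermometer's own z axis and vertical below 0.07 rad and linear speed of thermometer below 0.02 m/s and contact force between thermometer and the fingers above 1 N and contact force between thermometer and lid below 0.1 N and contact force between thermometer and pot below 0.1 N); the arm keeps its last pose, push and grip.
It fails at once if the thermometer touches the lid (contact force between thermometer and lid above 0.2 N).
It fails at once if the thermometer touches the pot (contact force between thermometer and pot above 0.2 N).
It fails at once if the lid is dropped (moves faster than 0.35 m/s out of the fingers) (linear speed of lid above 0.35 m/s and contact force between lid and the fingers below 0.1 N).
It fails at once if a bystander is moved by more than 20 mm (distance of any of brush, pliers, tape_roll, marker, carton, bracket, clip_a, clip_b from where it was at the start of the episode above 0.02 m).
It also fails if it takes over 72 s, if anything falls off the work surface, if the arm or the gripper's body presses on something with over 40 N, if the wrist force passes 120 N, or if a joint passes its speed limit or range.

ROBOT

A 6-joint arm with a two-finger parallel gripper is mounted at the origin on the work surface. World frame = base frame: x ahead of the robot, y to its left, z up, the work surface at z = 0. Lengths are in mm, angles in rad, forces in N, time in s.
With the tool pointing down it reaches from about 350 to 775 mm from the base axis. Payload 7.3 kg.
Tool frame: the origin (TCP) lies on the centre line of the jaws, within the pads' length; the fingertips stand finger_overhang ahead of it and the grasp point (between the pads) lies 8 mm behind it (finger_overhang is the distance from the TCP to the fingertips, in mm); z points along the fingers, y is the line along which they close (so a half turn about z gives the same grasp; the last joint's range is limited). The gripper opens to 92 mm and grips with 3 to 60 N. Pads are 19 mm wide; open, the fingers measure 130 mm over their backs; the gripper's body (75 mm by 190 mm) begins 47 mm behind the grasp point.
Start: joints at [1.014, 0.342, 1.524, -0, 1.275, -0.146], TCP at [209.644, 481.349, 198.041] pointing down, gripper open.
Joint ranges: [-2.53, 2.53], [-0.77, 2.02], [0.04, 2.7], [-1, 4.14], [0.28, 2.66], [-3.11, 3.11]. Speed limits (rad/s): [2.57, 2.57, 3.14, 3.14, 3.14, 3.14].

INTERFACE

Orientations are given as [roll, pitch, yaw] about the fixed x, y, z axes, in that order (R = Rz(yaw) Ry(pitch) Rx(roll)).
In Python, from plant import get_obs, capture, close_job, finger_overhang gives the robot as it stands.
- The arm moves only by the shell command python3 -m inch 'ROWS'. ROWS is JSON, one flat list of numbers, 7 for each row, row after row: the turn, a rotation vector about the tool's x, y, z scaled (see below), then the shift along the tool's x, y, z scaled (see below), then the closure, from -1 (fully open) to 1 (shut). In form: [ax, ay, az, tx, ty, tz, gripper, ax, ay, az, tx, ty, tz, gripper, ...]. A call has 1 to 10 rows; each row shifts and turns the commanded pose from where the row before left it, along the tool's axes as they then stand; what a row does not reach is not made up. The controller multiplies each number of a shift by 0.8 m and each number of a turn by 1.5 rad. A row lasts 1/12 s, in which the tool goes at most 41.7 mm and 7.16 degrees, less where a joint would pass 70% of its speed; a pose out of reach is approached as far as the arm can. A call with a number of a shift or a turn outside -1 to 1 is refused whole. A call with a gripper value outside its range is refused whole. The fingers move at their own pace and stop on an object; the grip force is fixed at half the most. Time passes only in rows, so rows that do not move let the fingers close. It gives the time, the measured TCP pose, the force, the opening and the grip force at its end, in the units of the state.
- get_obs(): the state, without advancing time (a new reading comes with each control period).
- capture(name): name is "scene" or "top"; returns a dict with "image" (480x640x3 uint8, red, green, blue), "mtx" (3x3 intrinsics, pixels), "pose" (4x4, takes a point from camera to world coordinates). Camera axes: x right, y up, looking along -z (the intrinsics and any distortion apply to the point x, -y, -z); pixel columns grow to the right and rows downward; lengths in mm; the calibration is good to about 2 mm. A picture is of the moment at which its call begins. There is no depth.
- close_job(): hands the job in; it is judged then, once.
The state is a dict: "time": time; "joint_positions": joint angles; "dq": joint speeds; "tau": joint torques, N m; "tool_pos": TCP position; "tcp_rot": TCP orientation; "contact_force": force on the tool from outside, world axes, zero at the start; "moment": the same for the moment, N m; "grip_width": finger opening in mm; "finger_force": force on a finger pad.
Only numpy, scipy, OpenCV 4.12 (cv2) and the standard library are available. Lean on these libraries where they do the work, as an engineer would, in place of code of your own. Each camera call takes 0.05 s, during which the arm holds its last target. There are 200 camera calls.

## Working session

There is one attempt and no reset: what is moved stays moved. The work goes in short steps, Python scripts to look and compute and a shell command to move; the robot and the scene stay as the last step left them, time stands still between calls to the robot, and variables do not carry over. Pictures are saved under pics/ and viewed, at most 10 in all, crops included, and the job is handed in when it is done.

```bash
ls; mkdir -p pics; python3 - <<'E'
from plant import get_obs,capture,finger_overhang
import cv2,numpy as np
print(get_obs(),finger_overhang)
for n in("scene","top"):
    c=capture(n);cv2.imwrite(f"pics/{n}0.png",c["image"][:,:,::-1]);print(n,c["mtx"].round(1).tolist(),c["pose"].round(3).tolist(),c.keys())
E
```

```text
pics
{'time': 0.0, 'joint_positions': array([ 1.01401163e+00,  3.42753324e-01,  1.52502543e+00, -1.98472764e-05,
        1.27541155e+00, -1.46038281e-01]), 'dq': array([-0.00055493,  0.00039318,  0.00135882, -0.00086299, -0.00064474,
        0.00044111]), 'tau': array([-6.49117883e-04, -4.31246638e+01, -2.44216383e+01,  7.16448203e-02,
        5.60732873e-02, -1.50401779e-04]), 'tool_pos': array([209.38668396, 480.93403969, 197.32619136]), 'tcp_rot': array([-3.14000925e+00, -2.13713231e-04,  2.73085186e+00]), 'contact_force': array([-0.06483593,  0.7977174 , -0.80794445]), 'moment': array([-0.02101604,  0.01425278,  0.0269043 ]), 'finger_force': 0.0, 'grip_width': 91.92787612269713} 11.0
scene [[433.1, 0.0, 322.9], [0.0, 433.1, 241.1], [0.0, 0.0, 1.0]] [[-0.693, -0.532, 0.487, 955.722], [0.721, -0.523, 0.454, 360.362], [0.013, 0.666, 0.746, 753.575], [0.0, 0.0, 0.0, 1.0]] dict_keys(['image', 'mtx', 'pose'])
top [[499.3, 0.0, 330.0], [0.0, 499.3, 241.0], [0.0, 0.0, 1.0]] [[-0.005, 0.996, -0.092, 423.107], [-1.0, -0.005, 0.002, -41.246], [0.001, 0.092, 0.996, 1112.769], [0.0, 0.0, 0.0, 1.0]] dict_keys(['image', 'mtx', 'pose'])
```

View pics/scene0.png

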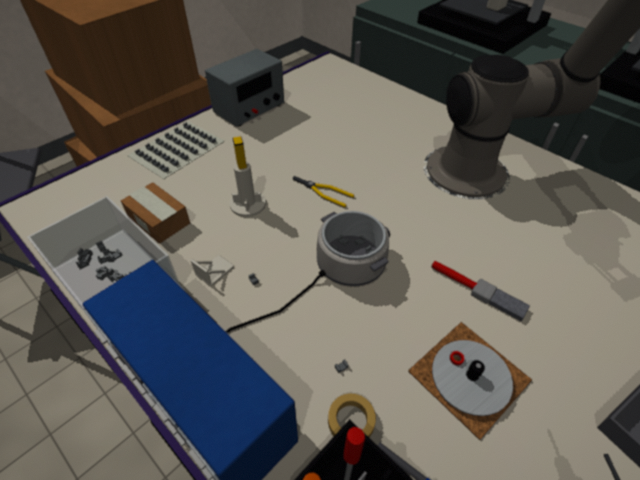

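View pics/top0.png

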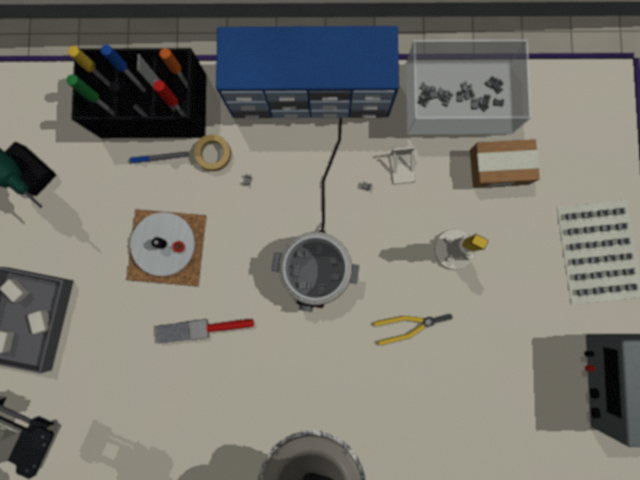

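Scene view: lid knob about (476,370), port (457,357), pot (353,245), thermometer head (239,150). Top view: knob (158,243), port (178,246), pot (316,268), stand (457,249), head (478,242). Next, an enlarged montage for reading precise pixels.

```bash
cat > h.py <<'E'
import numpy as np,cv2
from plant import get_obs,capture
from scipy.optimize import least_squares
def proj(c,P):
    p=np.atleast_2d(P)-c["pose"][:3,3]; q=p@c["pose"][:3,:3]; q=q*[1,-1,-1]
    q=q@c["mtx"].T; return q[:,:2]/q[:,2:]
def at(c,uv,z):
    d=np.linalg.inv(c["mtx"])@[uv[0],uv[1],1]; d=c["pose"][:3,:3]@(d*[1,-1,-1]); o=c["pose"][:3,3]
    return o+d*(z-o[2])/d[2]
def tri(obs):
    f=lambda P:np.concatenate([proj(c,P)[0]-uv for c,uv in obs])
    r=least_squares(f,[450,0,50]); return r.x.round(1),r.fun.round(1)
def tile(img,u,v,w,h,s):
    t=cv2.resize(img[v:v+h,u:u+w],None,fx=s,fy=s,interpolation=cv2.INTER_CUBIC)
    for k in range(0,w,10): 
        cv2.line(t,(k*s,0),(k*s,8 if k%50 else 16),(255,0,255),1)
        if k%20==0: cv2.putText(t,str(u+k),(k*s+1,20),0,.35,(255,0,255),1)
    for k in range(0,h,10): 
        cv2.line(t,(0,k*s),(8,k*s),(255,0,255),1)
        if k%20==0: cv2.putText(t,str(v+k),(9,k*s+4),0,.35,(255,0,255),1)
    return t
E
python3 - <<'E'
from h import *
s=cv2.imread("pics/scene0.png");t=cv2.imread("pics/top0.png")
a=np.hstack([tile(s,425,325,65,75,4),tile(s,215,130,65,75,4)[:, :260],tile(t,430,215,68,75,4)])
b=np.hstack([tile(s,305,200,98,100,3),tile(t,265,225,98,100,3),tile(t,128,205,68,100,3)])
w=max(a.shape[1],b.shape[1]);p=lambda m:np.pad(m,((0,0),(0,w-m.shape[1]),(0,0)))
o=np.vstack([p(a),p(b)]);print(o.shape);cv2.imwrite("pics/m1.png",o)
E
```

```text
(600, 792, 3)
```

View pics/m1.png

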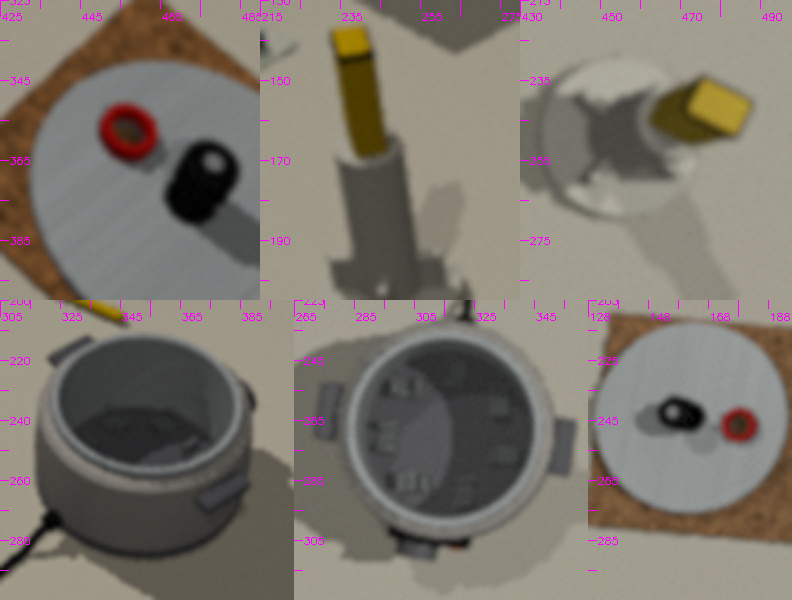

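```bash
python3 - <<'E'
from h import *
s=capture("scene");t=capture("top")
for n,a,b in[("knobtop",(478.3,366.2),(156.7,242.5)),("port",(457.5,357.8),(178.3,246.7)),("rim",(354.2,234),(315.5,267.7)),("head",(238,141.3),(480.2,241.7))]:
    print(n,*tri([(s,a),(t,b)]))
print("head corners at z194")
C=np.array([at(t,(430+(x-520)/4,215+y/4),194)[:2] for x,y in[(707,78),(752,100),(737,137),(688,112)]]);D=np.roll(C,-1,0)-C
print(C.round(1).tolist(),np.linalg.norm(D,axis=1).round(1),np.degrees(np.arctan2(D[:,1],D[:,0])).round(1))
C=np.array([at(s,(215+(x-260)/4,130+y/4),194)[:2] for x,y in[(333,37),(365,27),(372,53),(338,63)]]);D=np.roll(C,-1,0)-C
print(C.round(1).tolist(),np.linalg.norm(D,axis=1).round(1),np.degrees(np.arctan2(D[:,1],D[:,0])).round(1))
for n,u in[("brush",(250,322)),("brush2",(157,334)),("tape",(212,153)),("marker",(190,155)),("clipb",(247,181)),("clipa",(365,186)),("bracket",(403,163)),("carton",(505,163)),("pl",(375,343)),("pl2",(450,316)),("pl3",(376,323))]: print(n,at(t,u,10)[:2].round(0))
E
```

```text
knobtop [519.4 326.7  52. ] [-0.2 -0.  -0.2  0.1]
port [512.8 289.3  22. ] [-0.1 -0.  -0.1  0.1]
rim [462.3 -12.5  88.2] [-0.4 -0.  -0.4  0.3]
head [ 505.3 -322.5  186.5] [-0.4 -0.1 -0.2  0.3]
head corners at z194
[[518.5, -314.7], [508.2, -335.2], [491.1, -327.7], [502.8, -305.4]] [22.9 18.7 25.1 18.3] [-116.8  156.3   62.3  -30.5]
[[513.3, -325.9], [495.2, -320.8], [507.7, -299.4], [526.2, -305.3]] [18.8 24.8 19.4 24.3] [ 164.5   59.7  -17.6 -122.1]
brush [348. 132.]
brush2 [323. 335.]
tape [725. 222.]
marker [721. 271.]
clipb [661. 142.]
clipa [ 648. -122.]
bracket [ 700. -209.]
carton [ 699. -438.]
pl [ 301. -140.]
pl2 [ 359. -305.]
pl3 [ 344. -143.]
```

The triangulated heights all come out about 7 mm low: knob 52 vs 59, rim 88 vs 95, head 186.5 vs 194. That looks like a calibration bias. I'll use the gripper itself as a reference for the close corrections. First move goes above the lid.

```bash
python3 -m inch '[0,0,0,-0.048,-0.0024,0,-1, 0,0,0,-0.048,-0.0024,0,-1, 0,0,0,-0.048,-0.0024,0,-1, 0,0,0,-0.048,-0.0024,0,-1, 0,0,0,-0.048,-0.0024,0,-1, 0,0,0,-0.048,-0.0024,0,-1, 0,0,0,-0.048,-0.0024,0,-1, 0,0,0,-0.048,-0.0024,0,-1, 0,0,0,-0.048,-0.0024,0,-1, 0,0,0.08,0,0,0,-1]'
python3 -m inch '[0,0,0.08,0,0,0.01,-1, 0,0,0.08,0,0,0.01,-1, 0,0,0.08,0,0,0.01,-1, 0,0,0.08,0,0,0.01,-1, 0,0,0.08,0,0,0.01,-1, 0,0,0.08,0,0,0.01,-1, 0,0,0.08,0,0,0.01,-1, 0,0,0.08,0,0,0.01,-1, 0,0,0.08,0,0,0.01,-1, 0,0,0.08,0,0,0.01,-1]'
```

```text
time: 1.03
tool_pos: [525.2, 323.3, 197.0]
tcp_rot: [-3.141, 0.003, 2.608]
contact_force: [-2.1, 0.7, 0.0]
grip_width: 91.9
finger_force: 0.0
time: 1.87
tool_pos: [519.4, 327.4, 117.3]
tcp_rot: [-3.141, 0.0, 1.405]
contact_force: [-0.3, 0.0, 0.3]
grip_width: 92.1
finger_force: 0.0
```

```bash
python3 - <<'E'
from h import *
s=capture("scene");t=capture("top");o=get_obs();p=o["tool_pos"];print(p,o["tcp_rot"])
yaw=o["tcp_rot"][2];y=np.array([np.sin(yaw),-np.cos(yaw),0])
for c in(s,t):print(proj(c,p+[0,0,-11]).round(1),[proj(c,p+[0,0,-11]+k*y*46).round(1).tolist() for k in(-1,1)])
o=np.hstack([tile(s["image"][:,:,::-1].copy(),410,270,130,140,3),tile(t["image"][:,:,::-1].copy(),90,190,130,140,3)]);cv2.imwrite("pics/m2.png",o);print(o.shape)
E
```

```text
[518.63492784 327.0402734  116.38390974] [-3.13885860e+00  1.81015067e-03  1.40950872e+00]
[[487.6 351.4]] [[[505.2, 336.5]], [[469.1, 367.1]]]
[[147.2 240.7]] [[[142.9, 263.1]], [[151.5, 218.4]]]
(420, 780, 3)
```

View pics/m2.png

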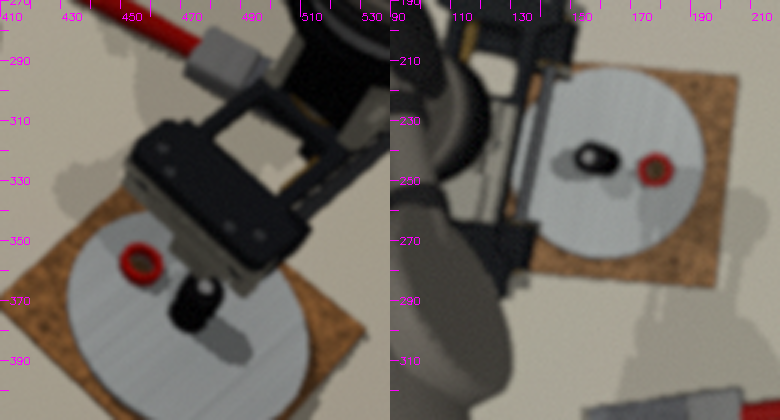

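```bash
python3 - <<'E'
from h import *
s=capture("scene");t=capture("top")
for n,a,b,z in[("knobtop",(478.3,366.2),(156.7,242.5),59),("port",(457.5,357.8),(178.3,246.7),30),("rim",(354.2,234),(315.5,267.7),95),("head",(238,141.3),(480.2,241.7),194)]:
    print(n,at(s,a,z).round(1),at(t,b,z).round(1))
E
```

```text
knobtop [523.5 327.3  59. ] [519.1 323.8  59. ]
port [517.4 290.3  30. ] [512.3 286.6  30. ]
rim [466.8  -7.9  95. ] [462.5 -13.4  95. ]
head [ 510.8 -312.6  194. ] [ 505.1 -320.7  194. ]
```

```bash
python3 -m inch '[0,0,0,-0.0014,0.0034,0.024,-1, 0,0,0,0,0,0.024,-1, 0,0,0,0,0,0.024,-1, 0,0,0,0,0,0.024,-1, 0,0,0,0,0,0,-1, 0,0,0,0,0,0,-1]'
```

```text
time: 2.57
tool_pos: [521.9, 325.9, 41.2]
tcp_rot: [-3.141, 0.001, 1.413]
contact_force: [-0.2, 0.4, -0.6]
grip_width: 91.8
finger_force: 0.0
```

```bash
python3 -m inch '[0,0,0,0,0,0,1, 0,0,0,0,0,0,1, 0,0,0,0,0,0,1, 0,0,0,0,0,0,1, 0,0,0,0,0,0,1, 0,0,0,0,0,0,1, 0,0,0,0,0,0,1, 0,0,0,0,0,0,1, 0,0,0,0,0,0,1, 0,0,0,0,0,0,1]'
```

```text
time: 3.4
tool_pos: [522.1, 326.0, 41.2]
tcp_rot: [-3.142, -0.0, 1.411]
contact_force: [0.9, -0.3, -0.1]
grip_width: 29.6
finger_force: 0.0
```

```bash
python3 -m inch '[0,0,0,0,0,0,1, 0,0,0,0,0,0,1, 0,0,0,0,0,0,1, 0,0,0,0,0,0,1, 0,0,0,0,0,0,1, 0,0,0,0,0,-0.012,1, 0,0,0,0,0,-0.012,1, 0,0,0,0,0,0,1]'
```

```text
time: 4.07
tool_pos: [523.6, 326.7, 63.3]
tcp_rot: [3.138, -0.003, 1.411]
contact_force: [0.8, -0.1, 0.9]
grip_width: 0.6
finger_force: 0.0
```

The fingers shut on nothing, so I'll look at why.

```bash
python3 - <<'E'
from h import *
s=capture("scene");t=capture("top");o=get_obs();p=o["tool_pos"];print(p,o["tcp_rot"])
for c in(s,t):print(proj(c,p+[0,0,-11]).round(1))
o=np.hstack([tile(s["image"][:,:,::-1].copy(),410,270,130,140,3),tile(t["image"][:,:,::-1].copy(),90,190,130,140,3)]);cv2.imwrite("pics/m3.png",o);print(o.shape)
E
```

```text
[522.69127701 326.27282966  61.57275454] [ 3.13977669e+00 -1.29387269e-03  1.41085355e+00]
[[476.7 367.7]]
[[156.9 241.2]]
(420, 780, 3)
```

View pics/m3.png

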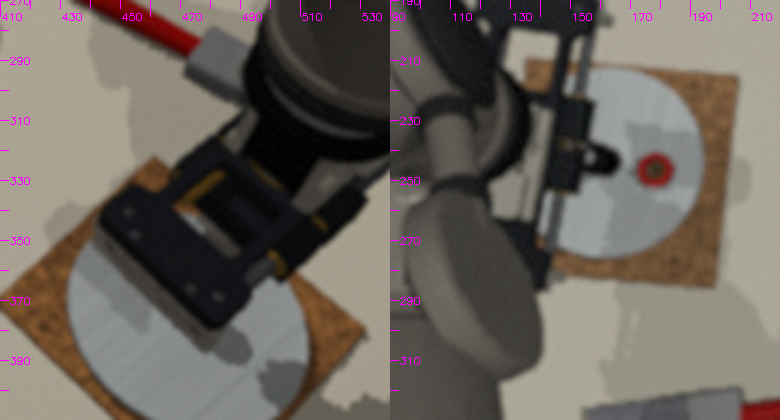

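```bash
cat >> h.py <<'E'
def overlay(c,img,u,v,s,o):
    from scipy.spatial.transform import Rotation as R
    Rm=R.from_euler("xyz",o["tcp_rot"]).as_matrix();T=lambda q:proj(c,o["tool_pos"]+np.array(q)@Rm.T)
    def ln(a,b,col):
        a,b=[((T(q)[0]-[u,v])*s).astype(int) for q in(a,b)];cv2.line(img,tuple(map(int,a)),tuple(map(int,b)),col,1)
    ln([0,0,11],[0,0,-55],(0,0,255)); ln([-9.5,0,11],[9.5,0,11],(0,255,255)); ln([0,0,11],[0,25,11],(0,255,0))
    for a,b in(((-37,-95),(37,-95)),((37,-95),(37,95)),((37,95),(-37,95)),((-37,95),(-37,-95))): ln([*a,-55],[*b,-55],(255,128,0))
    return img
E
python3 - <<'E'
from h import *
s=capture("scene");t=capture("top");o=get_obs()
A=overlay(s,tile(s["image"][:,:,::-1].copy(),420,270,100,140,4),420,270,4,o)
B=overlay(t,tile(t["image"][:,:,::-1].copy(),100,170,100,140,4),100,170,4,o)
cv2.imwrite("pics/m4.png",np.hstack([A,B]))
E
```

```text
(no output)
```

View pics/m4.png

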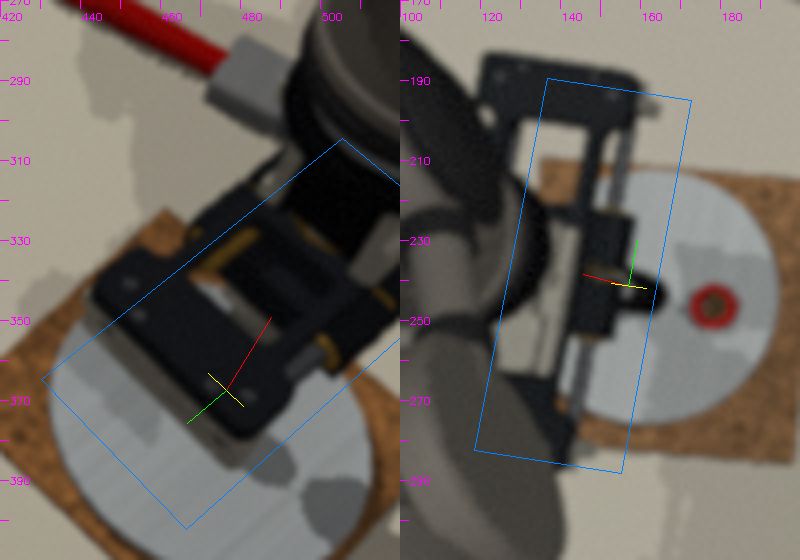

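The overlay puts the real gripper body well above where the model says. Looking from a better angle: raise, open and turn.

```bash
python3 -m inch '[0,0,0,0,0,-0.025,-1, 0,0,0,0,0,-0.025,-1, 0,0,0.08,0,0,0,-1, 0,0,0.08,0,0,0,-1, 0,0,0.08,0,0,0,-1, 0,0,0.08,0,0,0,-1, 0,0,0.08,0,0,0,-1, 0,0,0,0,0,0,-1,0,0,0,0,0,0,-1]'
python3 - <<'E'
from h import *
s=capture("scene");t=capture("top");o=get_obs();print(o["tool_pos"],o["tcp_rot"],o["grip_width"],o["joint_positions"])
A=overlay(s,tile(s["image"][:,:,::-1].copy(),420,250,120,140,4)[:, :440],420,250,4,o)
B=overlay(t,tile(t["image"][:,:,::-1].copy(),100,170,90,140,4),100,170,4,o)
cv2.imwrite("pics/m5.png",np.hstack([A,B]))
E
```

```text
time: 5.02
tool_pos: [521.9, 325.8, 100.1]
tcp_rot: [-3.141, 0.001, 0.814]
contact_force: [-0.2, 0.2, -0.3]
grip_width: 55.8
finger_force: 0.0
[521.9682439  325.90669177 100.21850642] [-3.14138313e+00  3.22926967e-04  8.14097284e-01] 64.06487874854753 [4.33634707e-01 5.91721388e-01 1.39539447e+00 8.15824291e-05
 1.15485444e+00 1.19030081e+00]
```

View pics/m5.png

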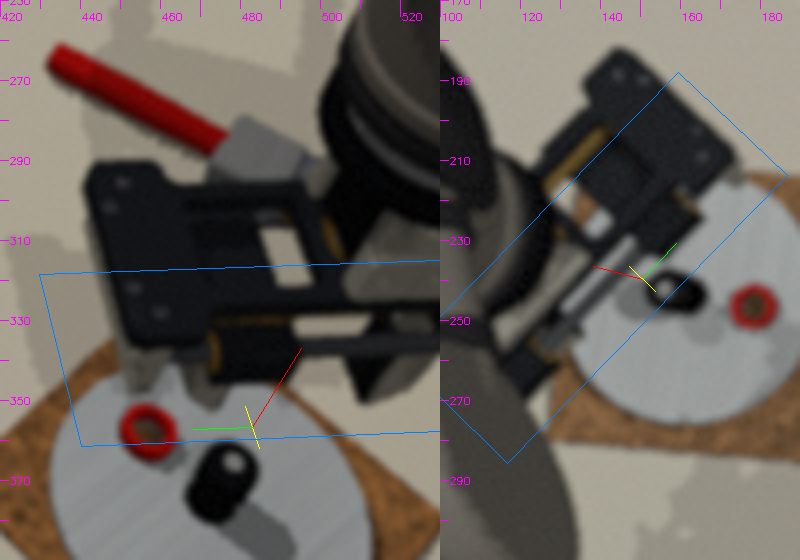

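Now the scene view shows fingertips at tile (207,408) and (372,405), with the same four screws of the end block visible in both views. I'll triangulate them to locate the real gripper against the reported pose.

```bash
python3 - <<'E'
from h import *
from scipy.spatial.transform import Rotation as R
s=capture("scene");t=capture("top");o=get_obs();print(o["tool_pos"],o["grip_width"])
Rm=R.from_euler("xyz",o["tcp_rot"]).as_matrix()
S=lambda x,y:(420+x/4,250+y/4);T=lambda x,y:(100+(x-440)/4,170+y/4)
for n,a,b in[("A1",(122,183),(643,77)),("A2",(110,207),(620,75)),("A1'",(122,183),(620,75)),("A2'",(110,207),(643,77)),("B1",(163,312),(718,135)),("B2",(133,290),(697,157)),("B1'",(163,312),(697,157)),("B2'",(133,290),(718,135)),("c",(132,248),(669.5,111))]:
    p,r=tri([(s,S(*a)),(t,T(*b))]);print(n,p,r,"tool",((p-o["tool_pos"])@Rm).round(1))
p,r=tri([(s,(458,349)),(t,(158.9,243))]);print("knob",p,r)
E
```

```text
[522.04222914 325.9261062  100.29945327] 71.91524671594675
A1 [592.2 259.6 273.2] [ 1.4  0.1  1.5 -0.9] tool [   0.    96.5 -172.9]
A2 [597.6 264.5 269.4] [ 4.7  0.2  5.3 -3. ] tool [   7.3   97.1 -169.1]
A1' [594.5 263.  278.8] [ 3.7  0.2  4.1 -2.3] tool [   4.1   95.9 -178.5]
A2' [595.3 261.  263.6] [ 2.4  0.1  2.7 -1.5] tool [   3.2   97.8 -163.3]
B1 [572.1 273.9 182.8] [-7.5 -0.3 -8.2  4.7] tool [ -3.4  72.1 -82.5]
B2 [568.6 268.7 187.6] [-1.  -0.  -1.   0.6] tool [ -9.6  73.1 -87.3]
B1' [566.4 277.4 179.6] [-3.9 -0.2 -4.3  2.4] tool [ -4.8  65.6 -79.3]
B2' [574.2 265.2 190.7] [-4.5 -0.2 -4.9  2.8] tool [ -8.3  79.6 -90.4]
c [583.1 266.4 230.5] [-0.6 -0.  -0.6  0.4] tool [  -1.3   85.2 -130.2]
knob [524.9 296.   80.1] [ 7.2  0.2  7.7 -4.3]
```

```bash
python3 - <<'E'
from h import *
from scipy.spatial.transform import Rotation as R
s=capture("scene");t=capture("top");o=get_obs();print(o["tool_pos"],o["grip_width"])
Rm=R.from_euler("xyz",o["tcp_rot"]).as_matrix()
S=lambda x,y:(420+x/4,250+y/4);T=lambda x,y:(100+(x-440)/4,170+y/4)
for n,a,b in[("1",(122,183),(697,157)),("2",(110,207),(718,135)),("3",(163,312),(620,75)),("4",(133,290),(643,77))]:
    p,r=tri([(s,S(*a)),(t,T(*b))]);print(n,p,r,"tool",((p-o["tool_pos"])@Rm).round(1))
# fingertip rays at several heights, tool coords
for q in[(207,408),(372,405)]:
    for z in(89,100,110,120,130):print(q,z,((at(s,S(*q),z)-o["tool_pos"])@Rm).round(1))
E
```

```text
[522.06997037 325.95832241 100.41983832] 79.69955044021347
1 [563.1 250.4 233.6] [ 0.6  0.   0.6 -0.3] tool [ -26.6   81.8 -133.2]
2 [571.5 248.6 225.5] [-1.9 -0.1 -2.1  1.2] tool [ -22.1   89.1 -125.1]
3 [599.1 288.4 232.3] [-0.6 -0.  -0.7  0.4] tool [  25.7   81.7 -131.9]
4 [598.7 276.9 232.8] [-0.1 -0.  -0.1  0.1] tool [  17.1   89.4 -132.4]
(207, 408) 89 [-9.8 16.5 11.4]
(207, 408) 100 [-4.3 21.   0.4]
(207, 408) 110 [ 0.7 25.1 -9.6]
(207, 408) 120 [  5.8  29.3 -19.6]
(207, 408) 130 [ 10.8  33.4 -29.6]
(372, 405) 89 [ -8.3 -53.8  11.4]
(372, 405) 100 [ -2.8 -48.    0.4]
(372, 405) 110 [  2.1 -42.9  -9.6]
(372, 405) 120 [  7.1 -37.7 -19.6]
(372, 405) 130 [ 12.1 -32.5 -29.6]
```

Result: horizontally the gripper is where reported (screws symmetric about tool x, at y≈85). But the visible fingertips are about 28 mm above the reported TCP in the camera frame, or about 35 mm once the −7 mm bias is removed. The documented offset would put them 11 mm below it. That explains the miss, since the tips were above the knob. I'll go lower while watching the force.

```bash
python3 -m inch '[0,0,0,0,0,0.035,-1, 0,0,0,0,0,0.035,-1, 0,0,0,0,0,0.02,-1, 0,0,0,0,0,0.01,-1, 0,0,0,0,0,0,-1]'; python3 -m inch '[0,0,0,0,0,0.01,-1,0,0,0,0,0,0.01,-1,0,0,0,0,0,0,-1]'
```

```text
time: 5.73
tool_pos: [521.0, 325.4, 18.5]
tcp_rot: [-3.14, 0.003, 0.811]
contact_force: [-0.4, -0.1, 0.1]
grip_width: 91.7
finger_force: 0.0
time: 5.98
tool_pos: [521.8, 325.8, 3.7]
tcp_rot: [-3.141, 0.001, 0.811]
contact_force: [-0.7, -0.2, -1.0]
grip_width: 92.2
finger_force: 0.0
```

No contact at TCP z = 3.7, where the documented tips would already be inside the mat, so the offset is confirmed. Going down another 8 mm and closing.

```bash
python3 -m inch '[0,0,0,0,0,0.005,-1,0,0,0,0,0,0.005,-1,0,0,0,0,0,0,1,0,0,0,0,0,0,1,0,0,0,0,0,0,1,0,0,0,0,0,0,1,0,0,0,0,0,0,1,0,0,0,0,0,0,1,0,0,0,0,0,0,1,0,0,0,0,0,0,1]'; python3 -m inch '[0,0,0,0,0,0,1,0,0,0,0,0,0,1,0,0,0,0,0,0,1,0,0,0,0,0,0,1]'
```

```text
time: 6.82
tool_pos: [522.1, 326.0, -3.5]
tcp_rot: [3.142, -0.0, 0.811]
contact_force: [-0.5, -0.4, 0.6]
grip_width: 42.9
finger_force: 0.0
time: 7.15
tool_pos: [522.1, 326.0, -3.6]
tcp_rot: [-3.141, -0.0, 0.811]
contact_force: [0.1, -0.3, -0.0]
grip_width: 23.1
finger_force: 30.0
```

Gripped at 23.1 mm (knob 24). Lift and carry over the pot.

```bash
python3 -m inch '[0,0,0,0,0,-0.01,1,0,0,0,0,0,-0.02,1,0,0,0,0,0,-0.03,1,0,0,0,0,0,-0.03,1,0,0,0,0,0,-0.03,1,0,0,0,0,0,-0.02,1,0,0,0,0,0,-0.016,1,0,0,0,0,0,0,1]'; python3 -m inch '[0,0,0,-0.0155,0.0108,0,1,0,0,0,-0.035,0.0235,0,1,0,0,0,-0.04,0.027,0,1,0,0,0,-0.042,0.0285,0,1,0,0,0,-0.042,0.0285,0,1,0,0,0,-0.042,0.0285,0,1,0,0,0,-0.042,0.0285,0,1,0,0,0,-0.04,0.027,0,1,0,0,0,-0.035,0.0235,0,1,0,0,0,-0.021,0.0119,0,1]';python3 -m inch '[0,0,0,0,0,0,1,0,0,0,0,0,0,1]'
python3 - <<'E'
from h import *
s=capture("scene");t=capture("top");o=get_obs();print(o["tool_pos"],o["tcp_rot"],o["grip_width"],o["contact_force"])
A=tile(s["image"][:,:,::-1].copy(),290,165,130,130,3);B=tile(t["image"][:,:,::-1].copy(),250,200,130,130,3)
cv2.imwrite("pics/m6.png",np.hstack([A,B]))
E
```

```text
time: 7.82
tool_pos: [523.5, 326.6, 124.7]
tcp_rot: [3.14, -0.005, 0.811]
contact_force: [0.1, 0.0, -2.1]
grip_width: 23.4
finger_force: 30.0
time: 8.65
tool_pos: [463.3, -13.6, 120.6]
tcp_rot: [-3.141, 0.001, 0.809]
contact_force: [0.1, -0.6, -2.0]
grip_width: 23.2
finger_force: 30.0
time: 8.82
tool_pos: [463.9, -11.4, 120.7]
tcp_rot: [-3.14, 0.0, 0.808]
contact_force: [0.2, 0.8, -2.5]
grip_width: 23.6
finger_force: 30.0
[464.34590719 -10.01169313 120.84279687] [-3.14071006e+00  5.37473500e-05  8.10828245e-01] 23.231005647377277 [ 0.81605161 -0.29514455 -2.25153453]
```

View pics/m6.png

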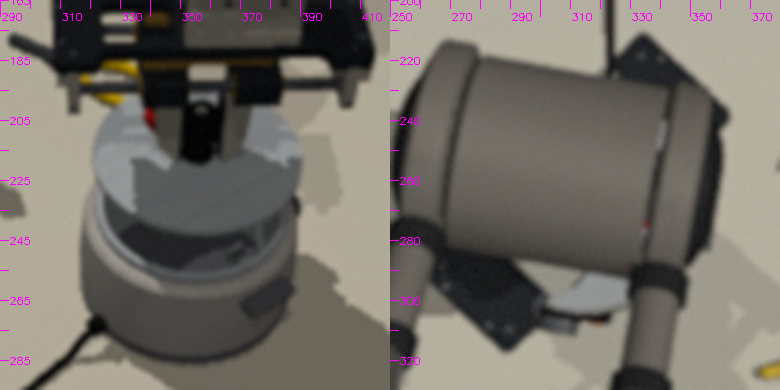

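The lid is held level over the pot. In the scene tile its edges are at left 92, right 302, bottom 236. I'll compare its fitted centre with the rim's in the same camera so the bias cancels.

```bash
python3 - <<'E'
from h import *
s=capture("scene");t=capture("top");a=np.linspace(0,2*np.pi,720)
def fit(c,d,z,ext):
    def f(q):
        P=proj(c,np.c_[q[0]+d/2*np.cos(a),q[1]+d/2*np.sin(a),0*a+z]);m=dict(l=P[:,0].min(),r=P[:,0].max(),t=P[:,1].min(),b=P[:,1].max())
        return [m[k]-v for k,v in ext.items()]
    r=least_squares(f,[464,-10]);return r.x.round(1),r.fun.round(1)
print("rim in",fit(s,120,95,dict(l=325,r=383.3,t=212.3,b=255.7)))
print("rim out",fit(s,133,95,dict(l=322.3,r=386,t=210.7,b=258.3)))
print("rim in top",fit(t,120,95,dict(l=265+62/3,r=265+241/3,t=225+38/3,b=225+218/3)))
print("lid",fit(s,140,143,dict(l=290+92/3,r=290+302/3,b=165+236/3)))
print(fit(s,140,138,dict(l=290+92/3,r=290+302/3,b=165+236/3)))
I=s["image"].astype(int);print(get_obs()["tool_pos"])
for r in(210,217,222):
    print(r,[int(x) for x in I[r,312:330].sum(1)],[int(x) for x in I[r,382:400].sum(1)])
print([int(x) for x in I[232:254,356].sum(1)])
E
```

```text
rim in (array([465. ,  -9.7]), array([ 0.2, -0.2,  0.5, -0.4]))
rim out (array([465.5,  -9.3]), array([-0.3,  0.3,  0.2, -0.2]))
rim in top (array([462.9, -13.4]), array([ 0.4, -0.4,  0.5, -0.5]))
lid (array([466.2,  -8.9]), array([-0.3,  0.3, -0. ]))
(array([462.7, -11.5]), array([ 0., -0.,  0.]))
[464.53653654  -9.61481261 120.96006773]
210 [501, 504, 497, 500, 500, 504, 500, 503, 494, 465, 418, 387, 379, 382, 375, 382, 379, 388] [375, 376, 382, 386, 386, 391, 402, 428, 439, 439, 438, 439, 440, 440, 438, 434, 441, 460]
217 [503, 503, 502, 503, 500, 501, 501, 499, 479, 447, 438, 444, 443, 442, 444, 441, 444, 441] [440, 442, 437, 404, 380, 376, 377, 376, 389, 411, 428, 436, 431, 431, 431, 430, 430, 429]
222 [502, 501, 503, 504, 501, 503, 502, 506, 497, 449, 432, 445, 456, 453, 452, 450, 447, 444] [270, 264, 266, 266, 269, 271, 272, 285, 327, 392, 428, 431, 431, 430, 433, 432, 431, 430]
[266, 267, 267, 267, 263, 264, 262, 275, 274, 268, 244, 191, 140, 112, 106, 108, 104, 115, 147, 180, 187, 196]
```

Lid and rim agree within about 1 mm, against ±5 mm of clearance. Lowering.

```bash
python3 -m inch '[0,0,0,0,0,0.01,1,0,0,0,0,0,0.015,1,0,0,0,0,0,0.013,1,0,0,0,0,0,0.008,1,0,0,0,0,0,0.004,1,0,0,0,0,0,0.002,1,0,0,0,0,0,0,1,0,0,0,0,0,0,1]'; python3 -m inch '[0,0,0,0,0,0.002,1,0,0,0,0,0,0.002,1,0,0,0,0,0,0,1,0,0,0,0,0,0,1]'
```

```text
time: 9.68
tool_pos: [464.9, -10.6, 79.9]
tcp_rot: [3.141, -0.0, 0.811]
contact_force: [-0.9, -0.6, -2.8]
grip_width: 23.4
finger_force: 30.0
time: 10.02
tool_pos: [464.5, -10.6, 76.5]
tcp_rot: [3.142, -0.0, 0.811]
contact_force: [0.3, 1.2, -3.1]
grip_width: 23.4
finger_force: 30.0
```

```bash
python3 -m inch '[0,0,0,0,0,0.0015,1,0,0,0,0,0,0,1,0,0,0,0,0,0,1]'; python3 -m inch '[0,0,0,0,0,0.001,1,0,0,0,0,0,0,1,0,0,0,0,0,0,1]'
```

```text
time: 10.27
tool_pos: [464.8, -10.7, 75.4]
tcp_rot: [3.141, -0.0, 0.811]
contact_force: [1.5, -0.0, -0.1]
grip_width: 23.7
finger_force: 30.0
time: 10.52
tool_pos: [464.8, -10.7, 75.4]
tcp_rot: [3.141, -0.001, 0.811]
contact_force: [-2.8, 0.7, 7.5]
grip_width: 23.6
finger_force: 30.0
```

The lid seated at TCP z = 75.4, exactly as predicted, with the force rising there. Release, retreat upward and verify.

```bash
python3 -m inch '[0,0,0,0,0,0,-1,0,0,0,0,0,0,-1,0,0,0,0,0,0,-1,0,0,0,0,0,0,-1,0,0,0,0,0,0,-1,0,0,0,0,0,0,-1,0,0,0,0,0,0,-1,0,0,0,0,0,0,-1]'; python3 -m inch '[0,0,0,0,0,-0.01,-1,0,0,0,0,0,-0.03,-1,0,0,0,0,0,-0.04,-1,0,0,0,0,0,-0.04,-1,0,0,-0.06,0,0,-0.035,-1,0,0,-0.06,0,0,0,-1,0,0,-0.06,0,0,0,-1,0,0,0,0,0,0,-1]'
python3 - <<'E'
from h import *
from scipy.spatial.transform import Rotation as R
o=get_obs();Rm=R.from_euler("xyz",o["tcp_rot"]).as_matrix();print(o["tool_pos"],o["tcp_rot"],((np.array([509,-315,0])-o["tool_pos"])@Rm/800).round(4))
E
```

```text
time: 11.18
tool_pos: [464.5, -10.6, 74.3]
tcp_rot: [-3.141, -0.0, 0.811]
contact_force: [0.7, -0.2, -0.2]
grip_width: 72.1
finger_force: 0.0
time: 11.85
tool_pos: [464.7, -10.6, 199.5]
tcp_rot: [3.14, -0.001, 1.084]
contact_force: [-0.6, 0.1, -0.6]
grip_width: 91.8
finger_force: 0.0
[464.69435227 -10.61453427 199.54957841] [ 3.13997136e+00 -5.59653408e-04  1.08405998e+00] [-0.3105  0.2265  0.2496]
```

```bash
python3 -m inch '[0,0,0,-0.0345,0.0252,0,-1,0,0,0,-0.0345,0.0252,0,-1,0,0,0,-0.0345,0.0252,0,-1,0,0,0,-0.0345,0.0252,0,-1,0,0,0,-0.0345,0.0252,0,-1,0,0,0,-0.0345,0.0252,0,-1,0,0,0,-0.0345,0.0252,0,-1,0,0,0,-0.0345,0.0252,0,-1,0,0,0,-0.0345,0.0249,0,-1,0,0,0,0,0,0,-1]';python3 -m inch '[0,0,0,0,0,0.01,-1,0,0,0,0,0,0,-1]'
python3 - <<'E'
from h import *
s=capture("scene");t=capture("top");o=get_obs();print(o["tool_pos"],o["tcp_rot"])
cv2.imwrite("pics/s7.png",s["image"][:,:,::-1]);cv2.imwrite("pics/t7.png",t["image"][:,:,::-1])
S=s["image"][:,:,::-1].copy();T=t["image"][:,:,::-1].copy()
A=np.hstack([tile(S,175,70,130,100,3),tile(T,420,190,130,100,3)]);B=np.hstack([tile(S,305,170,98,100,4)[:,:390],tile(T,265,220,98,100,4)[:,:390]])
o=np.vstack([A,B[:295]]);print(o.shape);cv2.imwrite("pics/m7.png",o)
E
```

```text
time: 12.68
tool_pos: [507.2, -320.8, 197.5]
tcp_rot: [3.141, 0.002, 1.073]
contact_force: [-1.6, 0.9, -0.4]
grip_width: 92.0
finger_force: 0.0
time: 12.85
tool_pos: [506.6, -314.0, 188.4]
tcp_rot: [-3.138, -0.001, 1.079]
contact_force: [0.0, 0.9, -0.2]
grip_width: 91.8
finger_force: 0.0
[ 507.17774223 -313.54143478  189.81217887] [-3.13969012e+00 -7.07988283e-04  1.08094829e+00]
(595, 780, 3)
```

View pics/m7.png

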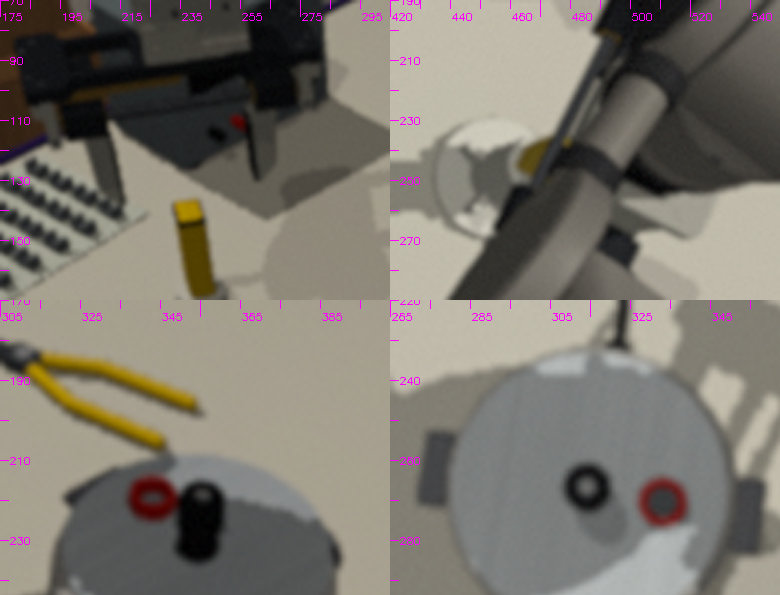

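The lid is home in both views: port at top pixel (333.2,270.8) and scene pixel (343.2,219.5). The open fingers straddle the yellow head, whose top is at scene pixel (237.3,140.3). I'll check the offsets against the robot.

```bash
python3 - <<'E'
from h import *
from scipy.spatial.transform import Rotation as R
s=capture("scene");t=capture("top");o=get_obs();Rm=R.from_euler("xyz",o["tcp_rot"]).as_matrix();p=o["tool_pos"];print(p)
for n,a,b,z in(("port",(343.2,219.5),(333.25,270.75),109),("knob",(355.75,218),(314.25,266.5),138)):
    print(n,*tri([(s,a),(t,b)]),at(s,a,z).round(1),at(t,b,z).round(1))
for dz in(-28,-35): print("tips pred",dz,[proj(s,p+Rm@[9.5,k,dz])[0].round(1).tolist() for k in(46,55,-46,-55)])
S=s["image"];h=cv2.cvtColor(S,cv2.COLOR_RGB2HSV);m=((abs(h[...,0].astype(int)-24)<6)&(h[...,1]>180)&(h[...,2]>140)).astype(np.uint8);m[:125]=0;m[160:]=0;m[:,:215]=0;m[:,260:]=0
c,_=cv2.findContours(m,0,2);c=max(c,key=cv2.contourArea);b=cv2.minAreaRect(c);print(b,cv2.moments(c)["m10"]/cv2.moments(c)["m00"],cv2.moments(c)["m01"]/cv2.moments(c)["m00"])
for z in(187,194):print(z,((at(s,b[0],z)-p)@Rm).round(1),at(s,b[0],z).round(1))
E
```

```text
[ 507.67297688 -313.85313402  190.68422297]
port [455.8 -49.2 100.4] [-0.1 -0.  -0.1  0.1] [462.2 -43.6 109. ] [455.7 -49.4 109. ]
knob [462.9 -11.6 136.7] [-0.3 -0.  -0.2  0.2] [463.6 -10.3 138. ] [463.2 -12.1 138. ]
tips pred -28 [[216.3, 137.0], [212.0, 137.7], [259.4, 129.6], [263.5, 128.9]]
tips pred -35 [[215.7, 134.1], [211.4, 134.9], [259.1, 126.7], [263.2, 126.0]]
((237.5, 139.5), (5.0, 7.0), 90.0) 237.48387096774192 139.61290322580646
187 [-14.5   1.    3.7] [ 501.8 -327.1  187. ]
194 [-4.3  2.  -3.3] [ 507.4 -318.6  194. ]
```

```bash
python3 -m inch '[0,0,0,-0.005,0.002,0,-1,0,0,0,0,0,0.03,-1,0,0,0,0,0,0.03,-1,0,0,0,0,0,0.02,-1,0,0,0,0,0,0.012,-1,0,0,0,0,0,0.006,-1,0,0,0,0,0,0,-1]';python3 -m inch '[0,0,0,0,0,0,1,0,0,0,0,0,0,1,0,0,0,0,0,0,1,0,0,0,0,0,0,1,0,0,0,0,0,0,1,0,0,0,0,0,0,1,0,0,0,0,0,0,1]';python3 -m inch '[0,0,0,0,0,0,1,0,0,0,0,0,0,1]';python3 -m inch '[0,0,0,0,0,0,1,0,0,0,0,0,0,1]';python3 -m inch '[0,0,0,0,0,0,1,0,0,0,0,0,0,1]';python3 -m inch '[0,0,0,0,0,0,1,0,0,0,0,0,0,1]'
```

```text
time: 13.63
tool_pos: [507.0, -319.1, 111.5]
tcp_rot: [-3.141, -0.0, 1.081]
contact_force: [0.4, -0.5, 0.4]
grip_width: 92.1
finger_force: 0.0
time: 14.22
tool_pos: [507.1, -319.4, 112.2]
tcp_rot: [3.141, -0.0, 1.081]
contact_force: [-0.2, -0.1, -0.8]
grip_width: 49.9
finger_force: 0.0
time: 14.38
tool_pos: [507.1, -319.4, 112.0]
tcp_rot: [3.142, -0.0, 1.081]
contact_force: [0.1, -0.6, -0.6]
grip_width: 36.4
finger_force: 0.0
time: 14.55
tool_pos: [507.1, -319.3, 112.0]
tcp_rot: [3.142, -0.0, 1.081]
contact_force: [-0.6, 0.3, 0.3]
grip_width: 22.8
finger_force: 0.0
time: 14.72
tool_pos: [507.1, -319.3, 112.0]
tcp_rot: [3.142, -0.0, 1.081]
contact_force: [-0.7, -0.6, 0.4]
grip_width: 19.9
finger_force: 30.0
time: 14.88
tool_pos: [507.1, -319.3, 112.0]
tcp_rot: [3.142, -0.0, 1.081]
contact_force: [-0.5, 0.5, 0.1]
grip_width: 20.0
finger_force: 30.0
```

Gripped at 20.0 mm with no side force. Lift straight out, then carry high to above the port.

```bash
python3 -m inch '[0,0,0,0,0,-0.008,1,0,0,0,0,0,-0.016,1,0,0,0,0,0,-0.025,1,0,0,0,0,0,-0.03,1,0,0,0,0,0,-0.03,1,0,0,0,0,0,-0.03,1,0,0,0,0,0,-0.025,1,0,0,0,0,0,-0.016,1,0,0,0,0,0,-0.008,1,0,0,0,0,0,0,1]';python3 -m inch '[0,0,0,0,0,0,1,0,0,0,0,0,0,1]'
```

```text
time: 15.72
tool_pos: [507.5, -319.7, 264.2]
tcp_rot: [3.138, 0.001, 1.081]
contact_force: [-0.9, -0.8, 0.2]
grip_width: 19.9
finger_force: 30.0
time: 15.88
tool_pos: [506.6, -319.0, 261.1]
tcp_rot: [-3.139, -0.001, 1.081]
contact_force: [0.6, -0.4, -1.3]
grip_width: 20.0
finger_force: 30.0
```

```bash
python3 -m inch '[0,0,0,0.01,-0.008,0,1,0,0,0,0.02,-0.016,0,1,0,0,0,0.03,-0.024,0,1,0,0,0,0.035,-0.0275,0,1,0,0,0,0.0375,-0.0297,0,1,0,0,0,0.0375,-0.0297,0,1,0,0,0,0.035,-0.0275,0,1,0,0,0,0.03,-0.024,0,1,0,0,0,0.02,-0.016,0,1,0,0,0,0.015,-0.0118,0,1]';python3 -m inch '[0,0,0,0,0,0,1,0,0,0,0,0,0,1,0,0,0,0,0,0,1]'
```

```text
time: 16.72
tool_pos: [456.0, -45.3, 261.9]
tcp_rot: [-3.14, -0.0, 1.083]
contact_force: [0.5, 0.3, -0.7]
grip_width: 19.9
finger_force: 30.0
time: 16.97
tool_pos: [457.4, -48.4, 262.1]
tcp_rot: [-3.141, 0.0, 1.081]
contact_force: [0.3, -1.2, -1.3]
grip_width: 20.0
finger_force: 30.0
```

```bash
python3 -m inch '[0,0,0,0,0,0.015,1,0,0,0,0,0,0.02,1,0,0,0,0,0,0.009,1,0,0,0,0,0,0,1,0,0,0,0,0,0,1,0,0,0,0,0,0,1,0,0,0,0,0,0,1]'
python3 - <<'E'
from h import *
s=capture("scene");t=capture("top");o=get_obs();print(o["tool_pos"],o["tcp_rot"])
cv2.imwrite("pics/s8.png",s["image"][:,:,::-1]);cv2.imwrite("pics/t8.png",t["image"][:,:,::-1])
A=tile(s["image"][:,:,::-1].copy(),320,150,60,84,7);B=tile(t["image"][:,:,::-1].copy(),305,230,54,84,7)
cv2.imwrite("pics/m8.png",np.hstack([A,B]))
E
```

```text
time: 17.55
tool_pos: [458.0, -48.4, 227.9]
tcp_rot: [3.14, -0.0, 1.081]
contact_force: [0.9, 0.1, -0.8]
grip_width: 19.6
finger_force: 30.0
[457.85788114 -48.28736555 227.83129228] [ 3.14037947e+00 -3.56068009e-04  1.08067747e+00]
```

View pics/m8.png

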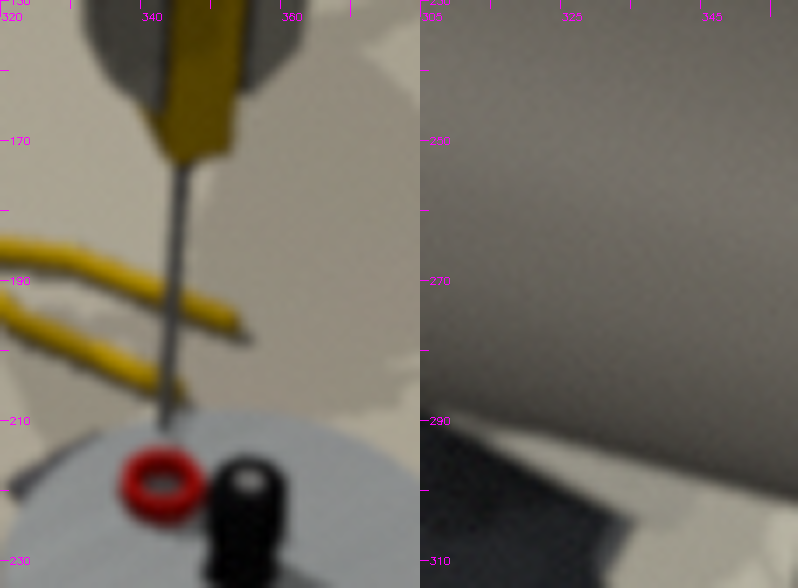

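The stem is visible hanging over the port: tip at about scene pixel (343.6,211), mouth centre at about (343.3,218). I'll fit the port silhouette and stem line numerically in the scene view, where the known heights fix the relative offset.

```bash
cat > m.py <<'E'
from h import *
import sys
c=capture("scene");I=c["image"].astype(float);o=get_obs();p=o["tool_pos"];a=np.linspace(0,2*np.pi,360)
red=np.clip((I[...,0]-I[...,1:].max(2))/110,0,1);red[:,:330]=0;red[:,356:]=0;red[:205]=0;red[235:]=0
# subpixel silhouette extents from enlarged mask
k=8;m=cv2.resize(red[200:240,325:360],None,fx=k,fy=k,interpolation=cv2.INTER_CUBIC)>.4*red.max()
y,x=np.nonzero(m);f=lambda q,o_:o_+(q+.5)/k-.5
ext=[f(x.min(),325),f(x.max(),325),f(y.min(),200),f(y.max(),200)];print("red ext",np.round(ext,2),red.max())
def g(q):
    P=np.vstack([proj(c,np.c_[q[0]+13*np.cos(a),q[1]+13*np.sin(a),0*a+z]) for z in(109,99)])
    return np.r_[P.min(0),P.max(0)][[0,2,1,3]]-ext
r=least_squares(g,[458,-48]);P=r.x;print("port",P.round(2),r.fun.round(2))
# stem centre line
L=[]
for v in range(176,207):
    w=np.clip(np.median(I[v,336:352].sum(1))-I[v,336:352].sum(1),0,None);w[w<60]=0
    blu=I[v,336:352]; yel=(blu[:,0]-blu[:,2])>60; w[yel]=0
    if w.sum()>100 and not yel.any(): L.append((v,336+(w*np.arange(16)).sum()/w.sum()))
L=np.array(L);print(len(L))
def h(q):
    z=np.linspace(p[2]-105,p[2]+5,60);Q=proj(c,np.c_[q[0]+q[2]*(z-p[2]+100)/100,0*z+q[1],z]);return np.interp(L[:,0],Q[::-1,1],Q[::-1,0])-L[:,1]
col=np.polyfit(L[:,0],L[:,1],1);print("col fit",col,"resid",np.std(L[:,1]-np.polyval(col,L[:,0])).round(2))
print("tip column intensities",[int(I[v,int(round(np.polyval(col,v)))].sum()) for v in range(200,218)])
tipz=p[2]-100
q0=proj(c,[P[0],P[1],tipz+0])[0];print("port axis at tip height px",q0.round(2),"stem col there",np.polyval(col,q0[1]).round(2))
up=proj(c,[[P[0],P[1],tipz],[P[0],P[1],tipz+60]]);print("vertical dcol/drow",((up[1,0]-up[0,0])/(up[1,1]-up[0,1])).round(4))
print("tool",p)
E
python3 m.py
```

```text
red ext [336.69 349.06 213.31 224.06] 1.0
port [457.02 -48.95] [-0.09  0.09 -0.7   0.67]
14
col fit [-2.63067374e-02  3.50031914e+02] resid 0.9
tip column intensities [290, 309, 324, 303, 252, 203, 182, 190, 235, 289, 328, 318, 354, 332, 239, 145, 92, 94]
port axis at tip height px [343.39 210.57] stem col there 344.49
vertical dcol/drow -0.0667
tool [457.76165519 -48.19436156 227.69149181]
```

```bash
python3 - <<'E'
import cv2,numpy as np
a=cv2.imread("pics/s7.png").astype(int).sum(2);b=cv2.imread("pics/s8.png").astype(int).sum(2)
print("s8");print(b[196:228,337:352]);print("s7");print(a[204:228,337:352])
r=cv2.imread("pics/s8.png").astype(int);print("red s8");print((r[...,2]-r[...,:2].max(2))[209:229,334:352])
E
```

```text
s8
[[415 414 416 422 407 365 267 190 221 239 224 204 184 172 180]
 [420 416 417 415 416 378 273 200 268 324 328 314 264 222 205]
 [439 432 420 416 410 372 265 201 289 372 402 394 361 329 309]
 [436 438 426 419 412 361 252 206 306 389 420 415 407 404 394]
 [389 410 408 402 405 343 240 208 325 403 416 416 419 417 419]
 [332 355 364 372 369 313 216 207 329 404 418 413 412 418 417]
 [276 291 307 317 309 266 198 215 330 403 418 417 413 415 414]
 [218 242 261 259 259 233 187 206 308 389 416 417 415 415 416]
 [210 211 218 212 215 207 176 181 254 344 400 415 416 418 416]
 [284 250 219 189 179 179 164 159 202 299 382 413 418 416 416]
 [375 342 286 232 205 181 163 151 176 265 358 405 415 416 415]
 [412 402 365 338 311 246 175 159 185 240 319 385 415 416 417]
 [418 418 417 426 418 309 190 183 236 270 318 378 410 420 416]
 [419 431 436 451 435 324 202 236 302 329 361 397 416 415 418]
 [421 436 438 439 418 313 220 271 334 365 392 412 415 415 414]
 [419 421 422 422 410 342 277 309 350 378 401 417 414 408 410]
 [420 420 420 417 410 382 348 341 356 388 413 414 412 409 408]
 [418 417 405 389 367 350 
[... 3243 characters left out ...]
 96 122 102  52  11  -1]
 [ -3   0  17  56 103 119  96  70  54  52  60  83 109 114  86  41  10  -4]
 [ -3  -4   9  31  69 100 103 104  99  97 100 107 107  91  59  30   6  -2]
 [ -3  -3   0  15  39  64  82  93  96  98  95  93  81  58  33  15   2   0]
 [ -3  -3  -3   6  19  36  53  63  70  72  68  65  52  34  14   2  -1  -1]
 [ -3  -3  -3  -1   6  15  25  34  43  47  46  39  27  14   4   1  -1  -2]
 [ -4  -4  -4  -4  -2   2   5  10  16  19  19  15   8   1  -1  -1  -1  -1]
 [ -4  -3  -4  -3  -2  -2  -1  -1  -1  -1   0   0  -2  -2  -3  -1  -1  -1]
 [ -2  -3  -3  -2  -2  -2  -3  -3  -2  -4  -3  -3  -3  -3  -2  -1   0   0]
 [ -3  -3  -4  -3  -2  -3  -3  -3  -1  -4  -3  -2  -2  -3  -3  -2  -1   0]]
```

```bash
python3 - <<'E'
from h import *
c=capture("scene");a=np.linspace(0,2*np.pi,720)
for P in((457.02,-48.95),(458,-48.2),(456,-50)):
    R=lambda r,z:proj(c,np.c_[P[0]+r*np.cos(a),P[1]+r*np.sin(a),0*a+z])
    print(P,"mouth inner near/far rows",R(8,109)[:,1].max().round(2),R(8,109)[:,1].min().round(2),"outer far",R(13,109)[:,1].min().round(2),"base near",R(13,99)[:,1].max().round(2),"thru hole far",R(8,95)[:,1].min().round(2),"axis109",proj(c,[*P,109])[0].round(2),"axis tip",proj(c,[*P,127.8])[0].round(2), "tip rim near",R(2.5,127.8)[:,1].max().round(2))
E
```

```text
(457.02, -48.95) mouth inner near/far rows 219.68 214.28 outer far 212.61 base near 224.73 thru hole far 218.94 axis109 [342.96 216.96] axis tip [343.39 210.54] tip rim near 211.38
(458, -48.2) mouth inner near/far rows 220.1 214.69 outer far 213.02 base near 225.15 thru hole far 219.35 axis109 [342.91 217.38] axis tip [343.34 210.95] tip rim near 211.8
(456, -50) mouth inner near/far rows 219.18 213.79 outer far 212.13 base near 224.23 thru hole far 218.45 axis109 [342.92 216.47] axis tip [343.34 210.04] tip rim near 210.89
```

The estimated stem offset is about 1.3 mm. Correct it, go down to just above the mouth and check once more.

```bash
python3 -m inch '[0,0,0,0.0015,0,0.005,1,0,0,0,0,0,0.008,1,0,0,0,0,0,0.0045,1,0,0,0,0,0,0,1,0,0,0,0,0,0,1,0,0,0,0,0,0,1]'
python3 - <<'E'
from h import *
c=capture("scene");p=get_obs()["tool_pos"];print(p);I=c["image"].astype(int)
cv2.imwrite("pics/s9.png",c["image"][:,:,::-1])
print(I.sum(2)[207:224,335:352]);print((I[...,0]-I[...,1:].max(2))[211:224,335:352])
print(proj(c,[458,-48.2,p[2]-100]),proj(c,[458,-48.2,109]))
E
```

```text
time: 18.25
tool_pos: [458.1, -47.1, 213.2]
tcp_rot: [-3.142, -0.0, 1.081]
contact_force: [0.0, 0.7, -0.5]
grip_width: 19.8
finger_force: 30.0
[458.20224447 -47.08308808 213.30387938]
[[442 469 476 460 420 363 317 254 190 162 193 242 314 386 414 418 420]
 [430 440 457 455 444 422 395 328 219 176 231 278 317 379 413 418 417]
 [418 420 424 425 425 423 412 344 238 198 269 324 350 392 415 419 417]
 [417 420 422 420 417 423 408 338 231 204 292 351 366 396 415 415 416]
 [408 418 417 422 425 423 412 326 223 211 299 358 378 404 411 412 410]
 [409 417 423 425 422 421 403 315 215 212 300 358 393 408 416 414 413]
 [422 420 422 420 407 389 352 282 193 195 279 355 398 416 412 414 418]
 [422 423 418 388 349 307 262 215 169 169 235 314 376 407 420 422 415]
 [420 421 385 319 247 195 167 164 162 151 171 231 318 384 416 409 369]
 [425 410 347 247 164 114 106 129 142 128 122 162 239 331 389 360 264]
 [424 397 317 210 130  90  96 111 117 104  96 120 173 263 317 267 150]
 [416 370 281 189 129 115 130 149 142 129 108 115 145 196 226 160  74]
 [416 350 257 176 149 160 169 186 173 160 139 117 124 135 131  8
[... 575 characters left out ...]

 [ -3  -1  15  52  84 100  90  48  14  35  81  86  52  16   0  -4  -2]
 [ -3   3  39  86 107 100  76  39  17  33  78 107  91  47  12  -2  -3]
 [ -2  10  54 105 103  77  57  43  33  34  63  99 112  78  30   3  -2]
 [ -1  16  64 113 105  62  34  24  20  24  43  80 113  96  46   8  -1]
 [  0  18  66 115 116  71  31  15  12  19  40  71 101  94  50  11  -2]
 [  0  16  56 103 119  97  71  55  52  61  74  83  83  70  40   8  -1]
 [ -2   8  32  69 100 104 105 101  98 101 104  92  74  52  28   6  -1]
 [ -3   0  14  40  65  82  92  96  98  96  93  78  56  33  15   3   0]
 [ -3  -2   6  20  37  52  62  70  73  71  66  54  35  14   3   0  -2]]
[[343.01133619 215.92405186]] [[342.91447242 217.37816096]]
```

The stem is within about 1 mm of the port axis both ways (column +0.3 px, row +0.3 px). Lowering through in two parts.

```bash
python3 -m inch '[0,0,0,0,0,0.005,1,0,0,0,0,0,0.008,1,0,0,0,0,0,0.008,1,0,0,0,0,0,0.004,1,0,0,0,0,0,0,1,0,0,0,0,0,0,1]'; python3 -m inch '[0,0,0,0,0,0.007,1,0,0,0,0,0,0.01,1,0,0,0,0,0,0.01,1,0,0,0,0,0,0.01,1,0,0,0,0,0,0.005,1,0,0,0,0,0,0.0025,1,0,0,0,0,0,0,1,0,0,0,0,0,0,1,0,0,0,0,0,0,1,0,0,0,0,0,0,1]'
python3 - <<'E'
from h import *
c=capture("scene");o=get_obs();p=o["tool_pos"];print(p,o["tcp_rot"],o["contact_force"],o["dq"].round(4));I=c["image"].astype(int)
print(I.sum(2)[195:222,336:352]);print((I[...,0]-I[...,1:].max(2))[211:223,335:352])
E
```

```text
time: 18.8
tool_pos: [457.9, -47.0, 192.9]
tcp_rot: [-3.141, 0.0, 1.081]
contact_force: [-0.5, 0.5, -0.6]
grip_width: 20.0
finger_force: 30.0
time: 19.63
tool_pos: [458.4, -47.1, 158.0]
tcp_rot: [3.141, -0.0, 1.081]
contact_force: [0.4, 0.2, -0.3]
grip_width: 20.0
finger_force: 30.0
[458.30500582 -47.08088116 157.9275293 ] [ 3.14088079e+00 -2.51376190e-04  1.08085756e+00] [ 0.49406617  0.34238405 -0.1735225 ] [ 0.0001  0.0005  0.0021 -0.0015 -0.0003 -0.0003]
[[487 483 432 333 221 148 135 149 154 153 152 155 154 149 157 181]
 [489 494 473 391 260 159 137 154 153 153 153 150 154 153 152 167]
 [486 489 483 435 323 202 148 149 155 152 157 152 157 150 152 168]
 [469 482 490 471 391 262 170 149 154 153 155 154 147 152 180 231]
 [423 448 470 476 437 325 214 159 151 154 156 166 166 193 242 321]
 [348 377 413 448 447 374 249 169 152 168 197 221 240 293 341 387]
 [270 297 328 372 403 357 268 176 153 203 287 330 350 384 406 421]
 [211 231 250 288 317 315 276 195 162 251 356 404 415 418 425 426]
 [177 186 200 224 244 270 264 211 174 266 376 420 423 424 423 423]
 [212 187 183 189 193 220 228 195 
[... 1325 characters left out ...]
 -3  -1   4  17  25  16   4   8  13   9   1  -3  -2  -3  -4]
 [ -3  -4   2  16  37  59  69  43  12  27  49  45  18   0  -3  -2  -4]
 [ -4  -1  16  53  85 100  90  45  13  35  82  89  54  17   0  -4  -2]
 [ -3   3  39  87 109 100  69  29   8  30  80 110  94  47  12  -1  -2]
 [ -2   9  56 104 106  76  46  20   6  20  59 101 113  79  31   4  -2]
 [ -1  15  66 113 108  61  30  10   2  12  41  82 115  98  45   9  -3]
 [  0  18  66 117 117  73  30  14  11  19  40  71 101  94  51  10   0]
 [ -1  16  58 103 119  96  72  57  55  64  76  83  86  72  41  11   0]
 [  0   8  32  70 101 106 105 101  99 102 106  95  76  53  30   7  -1]
 [ -4   1  15  39  67  84  93  97  97  96  92  77  57  33  14   3  -1]]
```

The stem is centred in the port, the tip is at about 58 mm, there is no contact force and the arm is still. Handing in.

```bash
python3 -c "
from plant import close_job
print(close_job())"
```

```text
the job is handed in; nothing more can be done
None
```

The job is handed in with no verdict shown: the lid measures home and level on the pot, and the gripper holds the thermometer still and upright through the red port. By my measurements the stem is within about 1 mm of the port's centre and the tip about 58 mm above the bench, with no contact force seen on the way in.

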